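# Zero and lock the row counter of the bead loom

### The arm

A 7-joint arm with a two-finger parallel gripper is mounted at the origin on the work surface. World frame = base frame: x ahead of the robot, y to its left, z up, the work surface at z = 0. Lengths are in m, angles in rad, forces in N, time in s.
With the tool pointing down it reaches from about 0.425 to 0.95 m from the base axis. Payload 4.7 kg.
Tool frame: the origin (TCP) lies on the centre line of the jaws, within the pads' length; the fingertips stand robot.nose_length ahead of it and the grasp point (between the pads) lies 8 mm behind it (robot.nose_length is the distance from the TCP to the fingertips, in m); z points along the fingers, x is the direction in which the jaws open and shut, and the axes are right-handed (so a half turn about z gives the same grasp; the last joint's range is limited). The gripper opens to 85 mm and grips with 20 to 120 N. Pads are 22 mm wide; open, the fingers measure 114 mm over their backs; the gripper's body (76 mm by 85 mm) begins 54 mm behind the grasp point. The pads swing forward as they close: fully open they stand 13 mm farther back than shut.
Start: joints at [-1.256, 0.469, -0.049, 1.532, 0.024, 1.141, -0.082], TCP at [0.227, 0.636, 0.242] pointing down, gripper open.
Joint ranges: [-2.59, 2.59], [-0.33, 1.99], [-1.39, 1.29], [0.1, 2.45], [-1.04, 4.18], [0.21, 1.99], [-2.66, 2.66]. Speed limits (rad/s): [2.57, 2.57, 3.14, 3.14, 3.14, 3.14, 3.14].

### API

Orientations are given as [roll, pitch, yaw] about the fixed x, y, z axes, in that order (R = Rz(yaw) Ry(pitch) Rx(roll)).
In Python, from plant import robot gives the robot as it stands. Calls block until the motion is done:
- robot.goto(position, orientation): joint-space move of the TCP to a pose.
- robot.move_straight(position, vel=0.15, attitude=None, contact_N=None): straight line of the TCP; attitude=None keeps the orientation; vel is the mean speed in m/s. With contact_N (N) it stops when the force on the tool has changed by that much, and returns True; else False.
- robot.move_joints(angles): joint-space move.
- robot.grip(opening, strength=None): opening from 0.0 (shut) to 1.0 (fully open); strength is the grip in N (None keeps the last); returns when the fingers have stopped.
- robot.sleep(seconds).
- robot.inverse_kinematics(position, orientation): joint angles nearest the present ones, or None.
- robot.sense(): the state.
- robot.grab_frame(name): name is "scene" or "top"; returns a dict with "image" (420x560x3 uint8, red, green, blue), "range_z" (420x560 float32, m along the optical axis (not along the pixel's ray), 0 where there is no reading), "fx", "fy", "cx", "cy" (pixels), "dist_coeffs" ([k1, k2, p1, p2, k3] as OpenCV has them; the pictures are not rectified), "R" (3x3) and "t" (3): a world point X has camera coordinates R X + t. Camera axes: x right, y down, z forward; pixel columns grow to the right and rows downward; lengths in m; the calibration is good to about 2 mm. A picture is of the moment at which its call begins.
A pose or a line that the arm cannot do raises robot.IKError and nothing moves.
- robot.close_job(): hands the job in, once; it reports no verdict.
The state is a dict: "t": time; "joint_pos": joint angles; "joint_velocities": joint speeds; "effort": joint torques, N m; "tcp_pos": TCP position; "tcp_rot": TCP orientation; "wrist_force": force on the tool from outside, world axes, zero at the start; "torque": the same for the moment, N m; "opening": opening from 0.0 (shut) to 1.0 (fully open).
Only numpy, scipy, OpenCV 4.12 (cv2) and the standard library are available. Lean on these libraries where they do the work, as an engineer would, in place of code of your own. Each camera call takes 0.05 s, during which the arm holds its last target.

### The job

Start a new bead pattern by zeroing the wooden row counter: flick the edge of its six-armed wheel with a closed fingertip, click by click anticlockwise as seen from above, until the arm with the round stud rests at the small arrow on the base, and do not click past it. Then push the upright post of the counter's latch towards the wheel until the latch is fully home. Nothing is to be picked up: the counter stays flat and about where it stands, and the other things on the table are left alone.

Things in the scene. Friction and masses are not known exactly. Their poses are not given: they have to be found in the camera images.
- counter: Wooden row counter, loose on the table, about 1.5 kg: it slides if shoved with some 7 N or more. Origin on the wheel axis at the underside (table height), z up. Base plate x -70 to +80, y -128 to +68 mm, top at z = 22 mm. Arrow at +x, latch at -y. Two guide cheeks beside the latch bolt (x = +-12 to +-20, y -97 to -71 mm) reach z = 36 mm.
- counter_wheel (a joint): Angle (rad) of the pale star wheel about the counter's z, anticlockwise seen from above; 0 = studded arm at the arrow. It clicks every 60 degrees (1.047 rad) and starts at a click 2, 3 or 4 clicks short of 0 (about -2.09, -3.14 or -4.19; very rarely poised between two). An arm pushed near its tip gives at 2 to 5 N; past half a click (30 degrees) the wheel snaps on by itself to the next click and stops.
- home_stud (a point): Top of the round stud (16 mm across, 10 mm tall) on one wheel arm only, 51 mm from the axis, 58 mm above the table; it turns with the wheel. The wheel: hub radius 24 mm, six radial arms 60 degrees apart (0 at the studded one), 8 mm thick, tips 60 mm from the axis, z = 24 to 48 mm above the table, open gaps between them over the flat base.
- pointer (a point): Point of the small flat V-shaped arrow on the base (about 16 mm long and 20 mm wide, its point towards the wheel, 4 mm high at most), 63 mm from the wheel axis on the counter's +x side, 25 mm above the table.
- counter_latch (a joint): Travel (m) of the latch: 0 to 0.004 at the start (drawn back), 0.028 = fully home against its stop, its bolt then in the gap between two wheel arms. It slides along the counter's +y, towards the wheel axis, against about 1.5 N of friction, and stays where it is left.
- latch_post (a point): Centre of the top of the latch's upright post, 62 mm above the table; post 22 mm wide (counter's x), 10 mm thick (counter's y), free above z = 36 mm. At counter's x = 0, y = -104 mm at latch value 0, -76 mm when fully home.
- bead_loom: Bystander: wooden bead loom frame, 240 x 110 mm, 52 mm high, origin at the centre of its underside, long along its x.
- sharpener: Bystander: blue plastic pencil sharpener box with a pull-out tray, 50 x 60 x 55 mm, origin at the centre of its underside.
- compass: Bystander: aluminium drawing compass lying flat, 172 mm long along its x (from -84 to +88 mm), 32 mm wide, 12 mm high, origin at table height, beyond the right half of the counter.
- palette: Bystander: round ceramic palette, 112 mm across, 16 mm high, origin at the centre of its underside.
- acrylic_block: Bystander: clear acrylic block 50 x 50 x 25 mm, origin at the centre of its underside, standing to the left of the counter.
- bead_jar: Bystander: glass jar with a metal cap, 48 mm across, 55 mm high, origin at the centre of its underside.

How it is judged:
On the way, in this order (a step that is already met when the one before it is completed fails the run):
1. the arm with the stud rests at the arrow while the latch is still drawn back (value of joint counter_wheel between -0.13 and 0.13 rad and value of joint counter_latch below 0.012 m), for 0.3 s.
2. the latch is pushed fully home with the wheel at zero (value of joint counter_wheel between -0.13 and 0.13 rad and value of joint counter_latch above 0.0245 m), for 0.2 s.
At the end, for the whole second after the job is handed in: The wheel rests at zero (studded arm within 0.13 rad of the arrow), the latch is within 3.5 mm of fully home, the counter lies flat within 40 mm of where it stood, and no bystander has moved more than 30 mm (all of step 2 and velocity of joint counter_wheel below 0.1 rad/s and height (world z) of counter below 0.006 m and angle between counter's own z axis and vertical below 0.06 rad and distance of counter from where it was at the start of the episode below 0.04 m and linear speed of counter below 0.02 m/s and distance of each of bead_loom, sharpener, compass, palette, acrylic_block, bead_jar from where it was at the start of the episode below 0.03 m); the robot touches nothing.
It fails at once if the wheel is clicked past the arrow (value of joint counter_wheel above 0.56 rad).
It fails at once if the wheel is turned back (clockwise) beyond four clicks short (value of joint counter_wheel below -4.85 rad).
It fails at once if the latch is pushed in before the wheel is at zero (value of joint counter_latch above 0.013 m and value of joint counter_wheel below -0.3 rad).
It fails at once if the counter is lifted, tipped or shoved more than 40 mm (distance of counter from where it was at the start of the episode above 0.04 m or height (world z) of counter above 0.012 m or angle between counter's own z axis and vertical above 0.15 rad).
It fails at once if a bystander is lifted, carried or pushed away (distance of any of bead_loom, sharpener, compass, palette, acrylic_block, bead_jar from where it was at the start of the episode above 0.03 m).
It also fails if it takes over 45 s, if anything falls off the work surface, if the arm or the gripper's body presses on something with over 40 N, if the wrist force passes 120 N, or if a joint passes its speed limit or range.

## Working session

There is one attempt and no reset: what is moved stays moved. The work goes in short steps, each a Python script; the robot and the scene stay as the last script left them, time stands still between calls to the robot, and variables do not carry over. Pictures are saved under pics/ and viewed, and the job is handed in when it is done.

```bash
mkdir -p pics; cat > h.py <<'E'
import numpy as np, cv2
from plant import robot
def snap(name,fn,crop=None,s=1):
    f=robot.grab_frame(name); im=f["image"][:,:,::-1].copy()
    if crop: x0,y0,x1,y1=crop; im=im[y0:y1,x0:x1]
    if s!=1: im=cv2.resize(im,None,fx=s,fy=s,interpolation=cv2.INTER_CUBIC)
    cv2.imwrite("pics/"+fn,im); return f
def px2w(f,u,v,z):
    K=np.array([[f["fx"],0,f["cx"]],[0,f["fy"],f["cy"]],[0,0,1]]);d=np.array(f["dist_coeffs"],float)
    n=cv2.undistortPoints(np.array([[[u,v]]],float),K,d)[0,0]
    R=np.array(f["R"]);t=np.array(f["t"]);c=-R.T@t;r=R.T@np.array([n[0],n[1],1])
    return c+r*(z-c[2])/r[2]
def w2px(f,X):
    K=np.array([[f["fx"],0,f["cx"]],[0,f["fy"],f["cy"]],[0,0,1]]);d=np.array(f["dist_coeffs"],float)
    R=np.array(f["R"],float);t=np.array(f["t"],float)
    return cv2.projectPoints(np.array(X,float).reshape(-1,1,3),cv2.Rodrigues(R)[0],t,K,d)[0][:,0]
E
python3 - <<'E'
from h import *
snap("top","top0.png");snap("scene","sc0.png")
s=robot.sense();print(s["t"],s["tcp_pos"],s["tcp_rot"],s["wrist_force"],robot.nose_length)
E
```

```text
0.1 [0.22733045 0.63502335 0.24135574] [3.14156521e+00 1.78281357e-03 1.22703026e+00] [ 0.19385283 -0.05197951 -0.68644194] 0.011
```

View pics/top0.png

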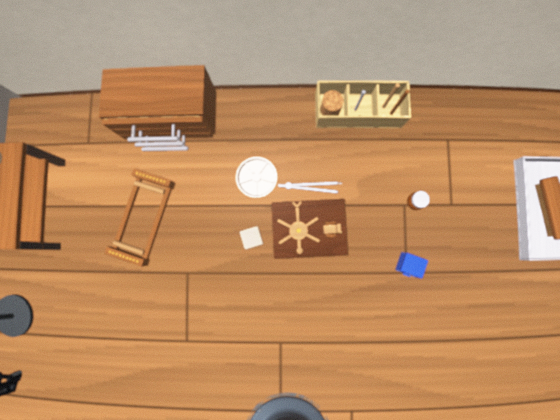

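View pics/sc0.png

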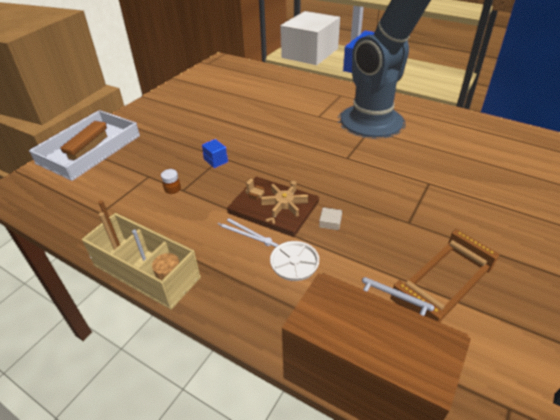

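```bash
python3 - <<'E'
from h import *
f=snap("top","top1.png",(225,150,355,270),6)
for p in [(298,230),(333,229)]: print(px2w(f,*p,0.048))
print(px2w(f,298,205,0.025))
snap("scene","sc1.png",(210,160,350,265),5.5)
E
```

```text
[ 0.54279061 -0.02873013  0.048     ]
[ 0.5450984  -0.11857749  0.048     ]
[ 0.60990634 -0.02965516  0.025     ]
```

View pics/top1.png

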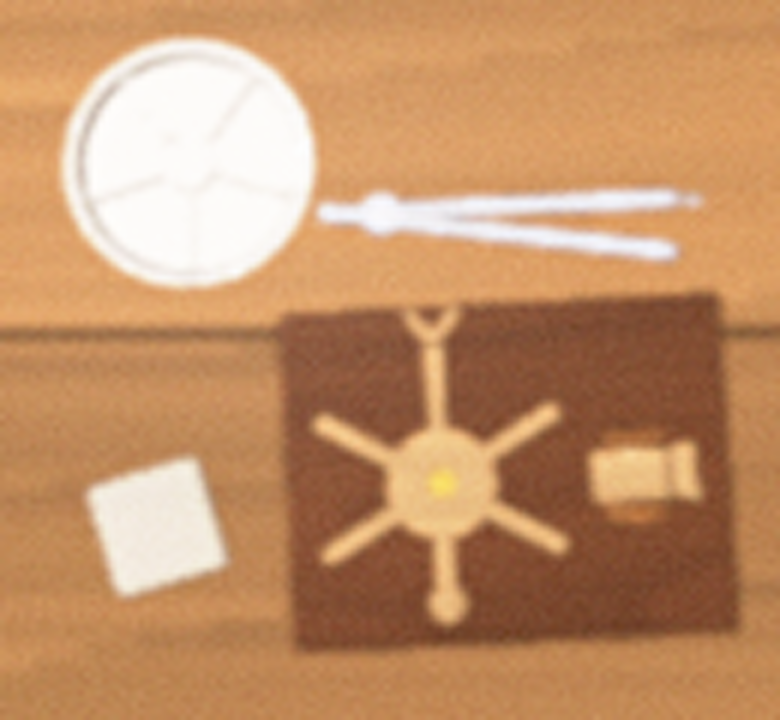

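View pics/sc1.png

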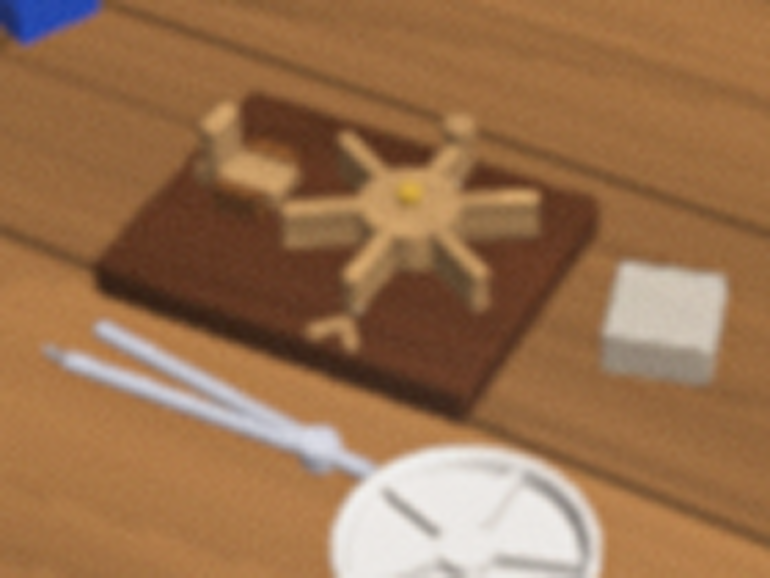

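```bash
python3 - <<'E'
from h import *
from scipy.optimize import least_squares
f=robot.grab_frame("top")
P=[((279,316),(80,68,22)),((719,293),(80,-128,22)),((740,629),(-70,-128,22)),((297,651),(-70,68,22)),((443,484),(0,0,50)),((447,604),(-51,0,58)),((433,340),(63,0,25)),((553,408),(30,-52,48)),((565,548),(-30,-52,48)),((325,557),(-30,52,48)),((318,421),(30,52,48))]
px=np.array([p[0] for p in P],float)/6+[225,150]-0.4; L=np.array([p[1] for p in P])/1000
def W(q):
    c,s=np.cos(q[2]),np.sin(q[2]); return L@np.array([[c,-s,0],[s,c,0],[0,0,1]]).T+[q[0],q[1],0]
r=least_squares(lambda q:(w2px(f,W(q))-px).ravel(),[.543,-.03,0],loss='soft_l1')
print(r.x,np.round(r.fun.reshape(-1,2),2))
g=f["range_z"]
E
```

```text
[ 0.54241047 -0.02922202  0.04760376] [[-0.35 -0.49]
 [ 0.09 -0.4 ]
 [ 0.23  0.4 ]
 [-0.7   0.47]
 [-0.22 -0.16]
 [ 0.25 -0.2 ]
 [-0.06  0.46]
 [ 0.99 -0.11]
 [ 0.33 -0.11]
 [-0.24  0.4 ]
 [-0.19 -0.25]]
```

```bash
cat >> h.py <<'E'
Q=np.array([0.5424,-0.0292,0.0476])
def cw(x,y,z,q=Q):
    c,s=np.cos(q[2]),np.sin(q[2]); return [q[0]+c*x-s*y,q[1]+s*x+c*y,z]
PH=np.deg2rad(88)
def push_pts(z,t,r=.058,q=Q):   # t = face coordinate
    tc=t-.011; return cw(r*np.cos(PH)-tc*np.sin(PH), r*np.sin(PH)+tc*np.cos(PH), z,q)
ORI=[np.pi,0,PH+Q[2]]
def sh(): 
    s=robot.sense(); print(round(s["t"],2),np.round(s["tcp_pos"],4),np.round(s["wrist_force"],2),s["opening"])
E
python3 - <<'E'
from h import *
robot.grip(0.0)
robot.goto(push_pts(.15,-.040),ORI); sh()
print(robot.move_straight(push_pts(.043,-.040),vel=.1,contact_N=4)); sh()
snap("top","a.png",(225,150,355,270),6);snap("scene","b.png",(210,130,350,235),5.5)
E
```

```text
3.54 [0.5928 0.0307 0.15  ] [ 0.88  0.87 -0.01] -0.0016033411955095596
False
4.76 [0.5933 0.0295 0.0437] [ 0.35 -0.62  0.65] -0.0006002227528363993
```

View pics/a.png

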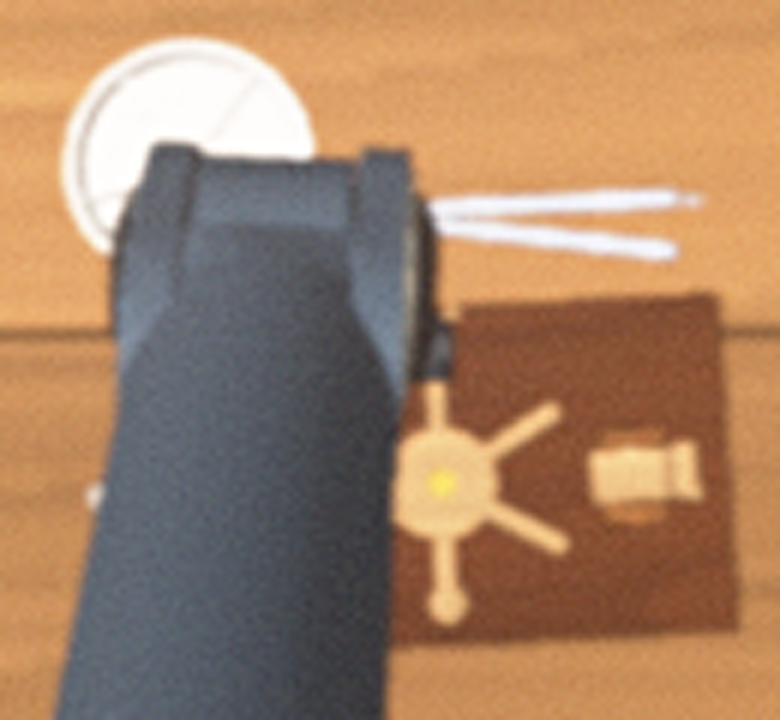

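View pics/b.png

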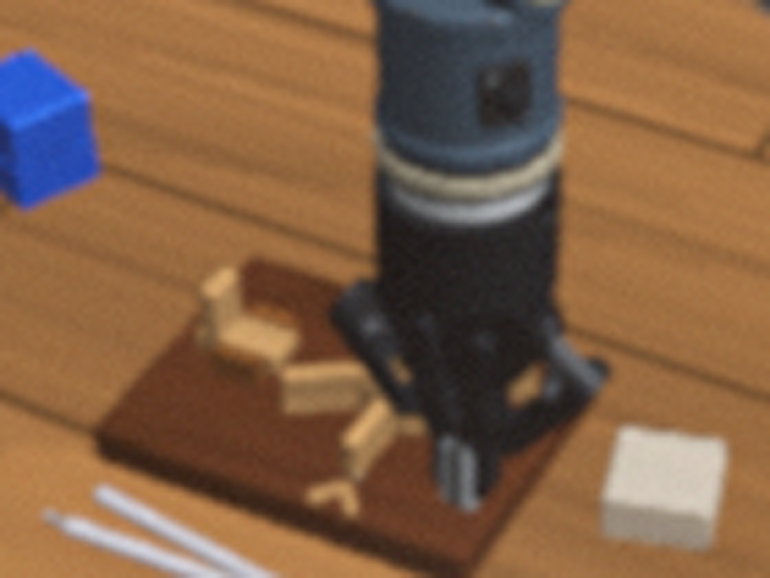

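```bash
python3 - <<'E'
from h import *
print(robot.move_straight(push_pts(.043,-.014),vel=.06,contact_N=9)); sh()
print(robot.move_straight(push_pts(.043,.004),vel=.06,contact_N=9)); sh()
robot.sleep(.3)
snap("top","a2.png",(225,150,355,270),6);snap("scene","b2.png",(210,130,350,235),5.5)
E
```

```text
False
5.44 [0.5666 0.029  0.0433] [2.17 1.42 0.84] -0.0018963641879856125
False
5.89 [0.5476 0.0282 0.0426] [ 0.71 -0.31  0.14] 0.0013175317217959585
```

View pics/a2.png

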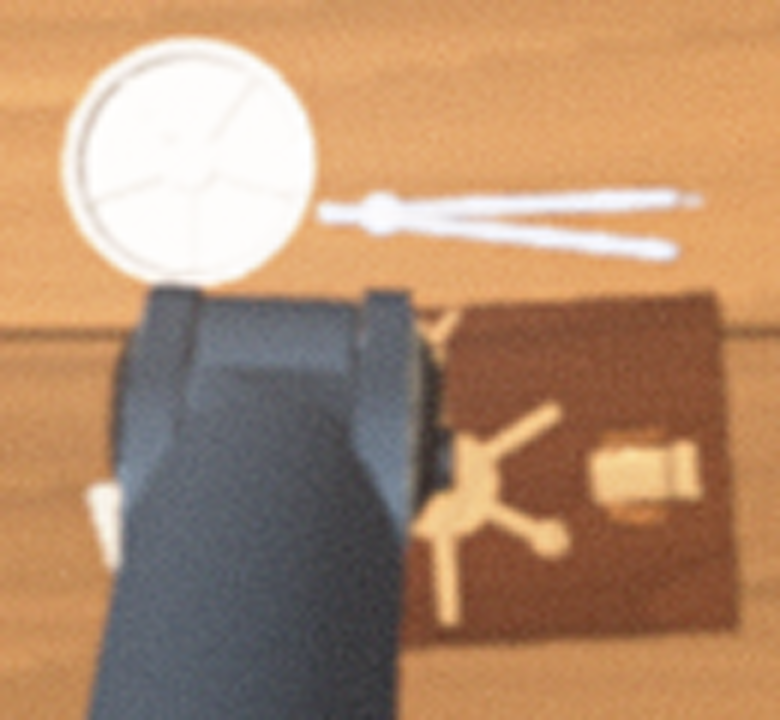

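View pics/b2.png

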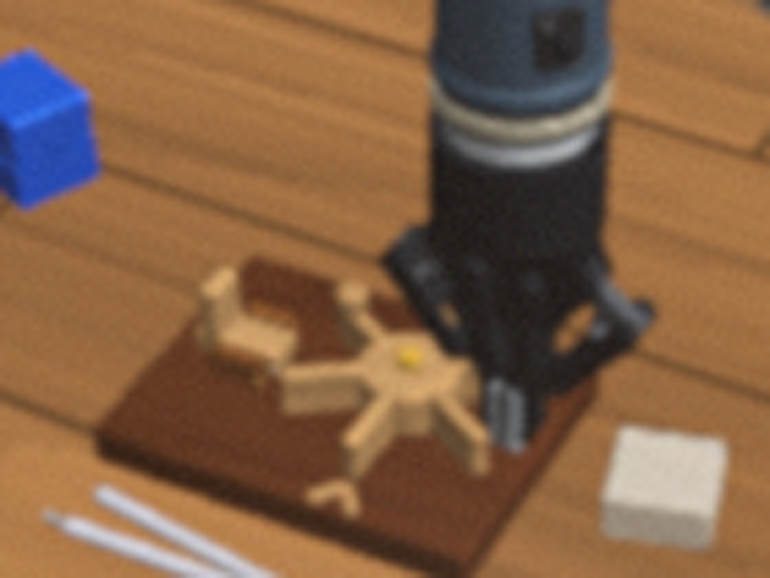

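```bash
cat >> h.py <<'E'
def click():
    robot.move_straight(push_pts(.10,.003),vel=.15)
    robot.move_straight(push_pts(.10,-.040),vel=.15)
    print(robot.move_straight(push_pts(.043,-.040),vel=.12,contact_N=4))
    print(robot.move_straight(push_pts(.043,-.014),vel=.06,contact_N=9)); sh()
    print(robot.move_straight(push_pts(.043,.004),vel=.06,contact_N=9)); sh()
    robot.sleep(.3)
E
python3 - <<'E'
from h import *
click()
snap("top","a3.png",(225,150,355,270),6)
E
```

```text
False
False
8.47 [0.5667 0.029  0.0434] [1.84 1.74 0.99] -0.0017463186408842924
False
8.92 [0.5474 0.0282 0.0426] [-0.73  0.27  0.3 ] 0.00445366507829152
```

View pics/a3.png

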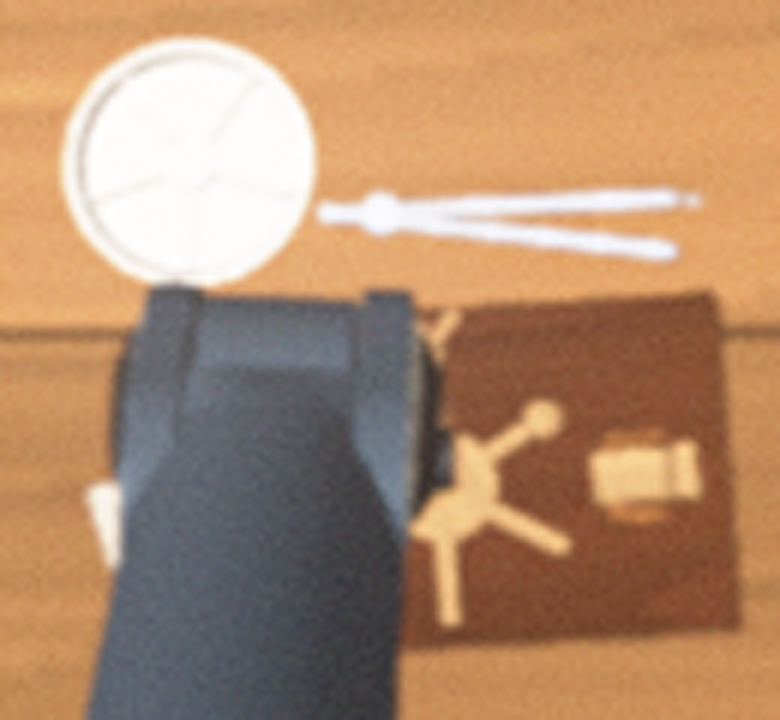

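The stud is now at about (542,420), one click short, and the counter hasn't moved. One more click, then lift and move behind the latch post.

```bash
python3 - <<'E'
from h import *
click()
robot.move_straight(push_pts(.13,.003),vel=.15)
robot.goto(cw(0,-.145,.13),[np.pi,0,Q[2]]) 
sh()
snap("top","a4.png",(225,150,355,270),6);snap("scene","b4.png",(210,130,350,235),5.5)
E
```

```text
False
False
11.44 [0.5667 0.0291 0.0434] [2.44 0.6  0.1 ] -0.0023132317564904543
False
11.89 [0.5475 0.0282 0.0426] [ 0.8  -0.69  0.46] 0.0001971293545110795
13.82 [ 0.5491 -0.1726  0.129 ] [ 0.95 -0.77 -0.21] 0.0006961978913935042
```

View pics/a4.png

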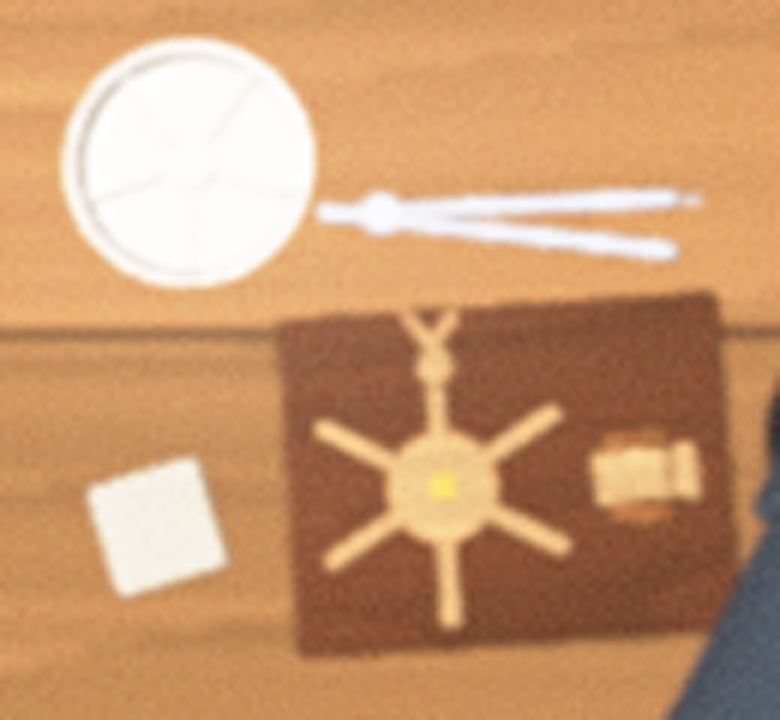

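View pics/b4.png

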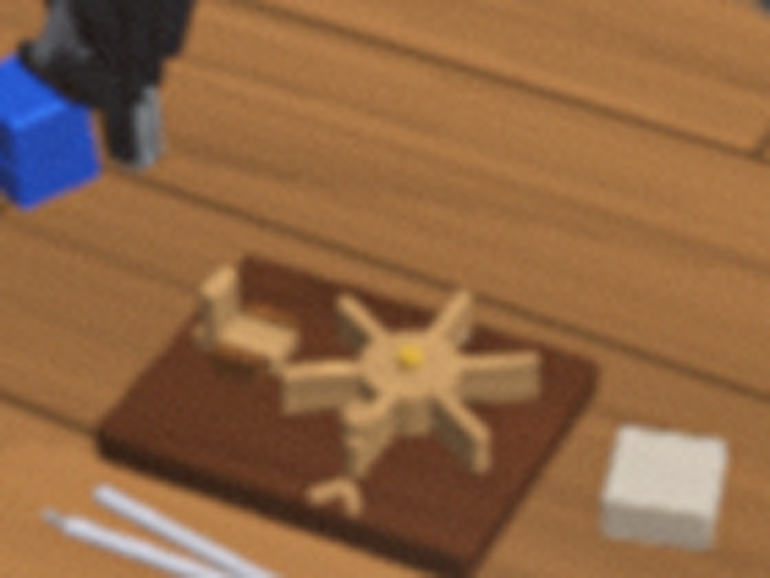

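The stud rests at the arrow ((435,365), just below the V), and the latch is still drawn back. Now for the latch.

```bash
python3 - <<'E'
from h import *
robot.move_straight(cw(0,-.145,.057),vel=.12); sh()
print(robot.move_straight(cw(0,-.112,.057),vel=.05,contact_N=5)); sh()
print(robot.move_straight(cw(0,-.089,.057),vel=.03,contact_N=5)); sh()
p=robot.sense()["tcp_pos"]
v=np.array(p)-[Q[0],Q[1],0]; print("local y",-np.sin(Q[2])*v[0]+np.cos(Q[2])*v[1])
snap("top","a5.png",(225,150,355,270),6);snap("scene","b5.png",(210,130,350,235),5.5)
E
```

```text
14.68 [ 0.5497 -0.1743  0.0575] [ 0.48 -0.07  0.82] -0.0016355198193272421
False
15.48 [ 0.5477 -0.1408  0.057 ] [-0.8  -0.53 -0.26] 0.0016823164188097704
True
16.15 [ 0.5463 -0.121   0.0568] [ 0.48 -0.56  0.29] 0.001755799515170361
local y -0.09185201637605127
```

View pics/a5.png

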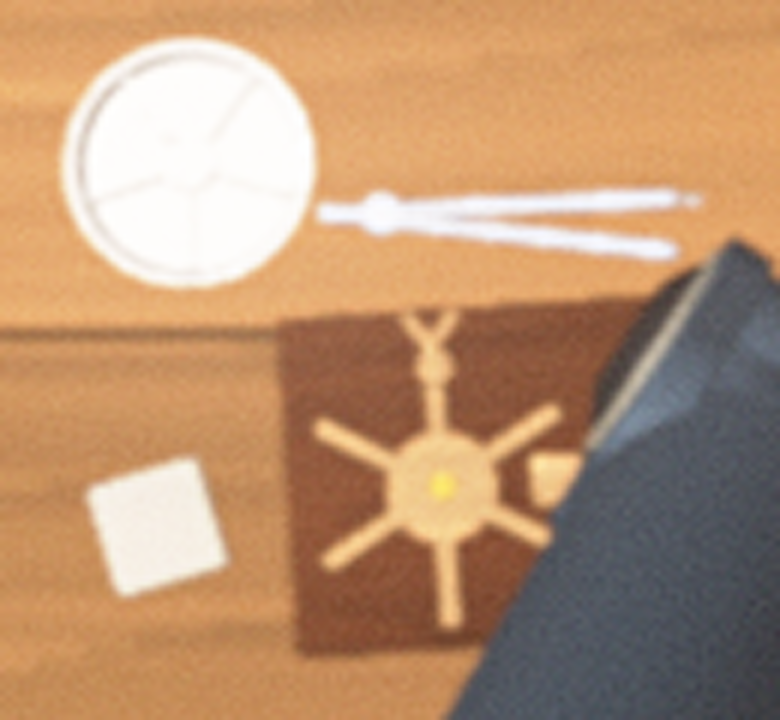

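View pics/b5.png

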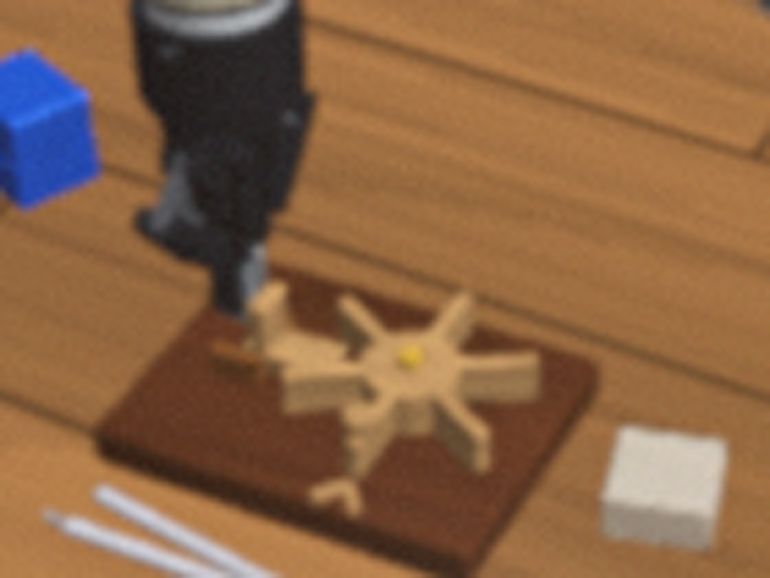

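The stop came at local y = -91.9 mm, against -92 expected for fully home. I'll confirm with one more gentle press, then retreat and look.

```bash
python3 - <<'E'
from h import *
robot.sleep(.2)
print(robot.move_straight(cw(0,-.087,.057),vel=.02,contact_N=5)); sh()
p=robot.sense()["tcp_pos"]
v=np.array(p)-[Q[0],Q[1],0]; print("local y",-np.sin(Q[2])*v[0]+np.cos(Q[2])*v[1])
robot.move_straight(cw(0,-.145,.057),vel=.08)
robot.move_straight(cw(0,-.145,.16),vel=.15)
robot.goto(cw(-.03,-.25,.2),[np.pi,0,Q[2]]);sh()
f=snap("top","a6.png",(225,150,355,270),6);snap("scene","b6.png",(210,130,350,235),5.5)
print((w2px(f,[cw(0,-.076,.062),cw(0,-.104,.062),cw(.051,0,.058)])-[225,150]+.4)*6)
snap("top","a7.png")
E
```

```text
True
16.68 [ 0.5456 -0.1207  0.0563] [ 0.52 -1.48  0.15] 0.00015183850567923658
local y -0.09157035005067586
18.88 [ 0.5234 -0.2813  0.1993] [0.14 0.25 0.  ] 0.0007244076950693859
[[622.15834474 472.65160509]
 [688.31005086 469.26528872]
 [435.72538655 362.56245594]]
```

View pics/a6.png

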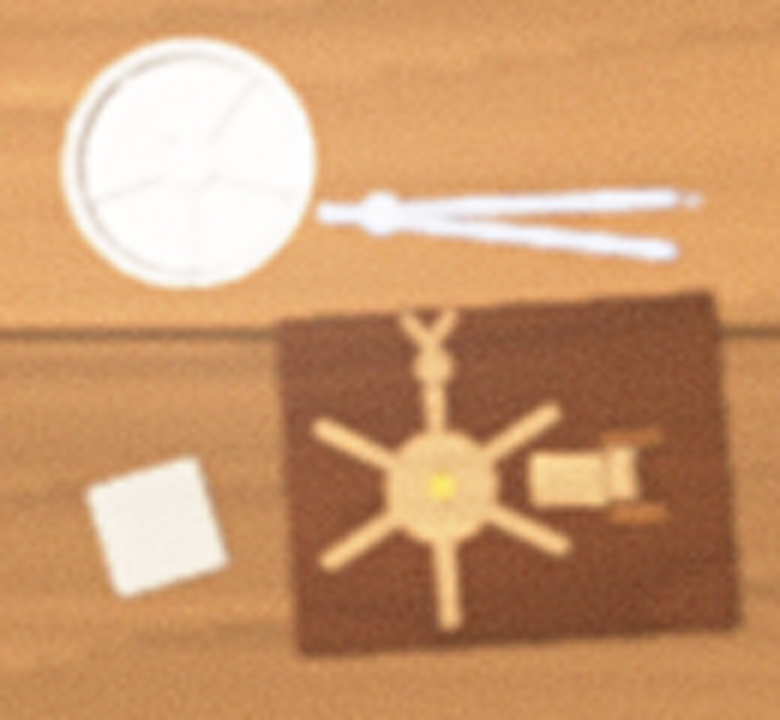

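View pics/a7.png

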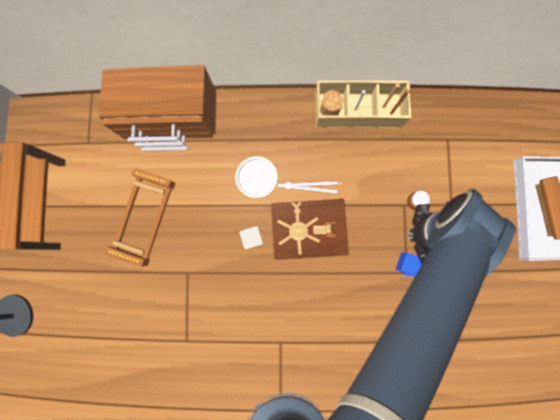

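```bash
python3 - <<'E'
from h import *
robot.close_job()
E
```

```text
the job is handed in; nothing more can be done
```

I zeroed the row counter and pushed its latch home, then handed the job in at about 19 s of the 45 s allowed. `close_job` gives no verdict, so what follows comes from my own pictures and force readings.

- **Wheel:** The stud started three clicks short. I pushed it round with three closed-finger flicks on a plain arm. A picture after each one showed a single 60° step. The stud now rests at the arrow, within about 3 px of its predicted spot in the 6× enlarged picture (about 1 mm).
- **Latch:** I pushed the post from behind until it met its stop. The fingertip stopped at about -91.9 mm in the counter's y, against -92 mm expected for fully home. A second gentle press stopped within 0.3 mm of that. In the last picture the post sits at about (623, 474), against a predicted (622, 473).
- **Everything else:** The counter moved by only about 1 mm and lies flat. The palette, compass, acrylic block and loom look unmoved. In that last picture the arm is close over the jar and sharpener and partly hides them. I never worked near them, and the gripper passed well above them. The gripper is clear of everything.

No check failed or disagreed.

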